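# Gauge the peg hole of an embroidery frame foot

## Task

Before the leg post is glued in, check how deep the blind hole in the square wooden foot block is: take the depth gauge off its low dark wooden rest by the knob, lower its rod into the hole of the square block until the gauge's foot bar sits flat on the block, then push the rod down until it bottoms. Let go and leave the gauge standing there, foot flat and rod on the bottom of the hole, so that the depth can be read off it.

Things in the scene. Friction and masses are not known exactly. Their poses are not given: they have to be found in the camera images.
- gauge_knob (a point): Centre (half-way up) of the gauge's upright aluminium knob, 26 mm across, 30 mm tall, on a 10 mm steel rod (80 g). Rod tip 115 mm below this point; z up along the rod. The rod slides in the foot bar with 4 N friction: stays where left, carries the bar when lifted, slides (up to 70 mm below the bar) if the knob is pushed down with over 5 N while the bar rests. 8 to 18 mm stand out at first.
- gauge: Foot bar of the depth gauge, loose dark steel, 34 x 80 x 12 mm (x, y, z), 140 g; the rod slides through its middle. Origin: centre of its underside, z up, y along the bar. At first it lies on a low dark wooden rest (70 x 100 mm, 30 mm high, fixed), its rod hanging in the rest's 22 mm hole; it lifts straight up by the knob.
- hole_mouth (a point): Centre of the hole's mouth in the square block's flat top, 80 mm above the table; z up, x and y along its sides. Block: light wood, 90 x 90 mm, fixed; one upright round hole, 22 mm across, in the middle. Two other light wooden blocks of the same height are not to be measured: a round one (90 mm) with one hole and an oblong one (50 x 125 mm) with two.
- hole_floor (a point): Centre of the flat floor of the same hole; z up. It lies straight below the mouth, 35 to 60 mm deep, differing each time.
Mind the look-alikes: they are no part of the job. What is shaped like the part that bears hole_mouth but purple or turquoise is not meant.

How it is judged:
By the outcome, as a careful person would: the job done as asked, in the order asked, and still so for the second after the job is handed in, with the robot touching nothing.
It also fails if it takes over 38 s, if anything falls off the work surface, if the arm or the gripper's body presses on something with over 40 N, if the wrist force passes 120 N, or if a joint passes its speed limit or range.

## Robot

A 7-joint arm with a two-finger parallel gripper is mounted at the origin on the work surface. World frame = base frame: x ahead of the robot, y to its left, z up, the work surface at z = 0. Lengths are in m, angles in rad, forces in N, time in s.
With the tool pointing down it reaches from about 0.35 to 0.9 m from the base axis. Payload 8.1 kg.
Tool frame: the origin (TCP) lies on the mounting face of the last link; the fingertips stand 173 mm ahead of it and the grasp point (between the pads) lies 155 mm ahead of it; y points along the fingers, x is the direction in which the jaws open and shut, and the axes are right-handed (so a half turn about y gives the same grasp; the last joint's range is limited). The gripper opens to 85 mm and grips with 20 to 120 N. Pads are 22 mm wide; open, the fingers measure 114 mm over their backs; the gripper's body (76 mm by 85 mm) begins 54 mm behind the grasp point. The pads swing forward as they close: fully open they stand 13 mm farther back than shut.
Start: joints at [1.078, 0.434, 0.025, 1.573, -0.012, 1.134, -0.075], TCP at [0.237, -0.578, 0.405] pointing down, gripper open.
Joint ranges: [-2.62, 2.62], [-0.44, 2.09], [-1.27, 1.32], [0.08, 2.57], [-1.32, 4.46], [0.12, 2], [-2.74, 2.74]. Speed limits (rad/s): [2.22, 2.22, 3.01, 3.01, 3.14, 3.14, 3.14].

## Interface

Orientations are given as a rotation vector (axis times angle).
In Python, from plant import move_pose, move_straight, movej, gripper_open, clamp, wait, solve_ik, state, grab_frame, camera_params, MotionError, finish_job gives the robot as it stands. The module is installed in compiled form; this text tells all that it offers. Calls block until the motion is done:
- move_pose(position, orientation): joint-space move of the TCP to a pose.
- move_straight(position, rot=None, v=0.15): straight line of the TCP; rot=None keeps the orientation; v is the mean speed in m/s.
- movej(angles): joint-space move.
- gripper_open() and clamp(): open the fingers fully, or close them until they stop; the grip force is fixed at half the most.
- wait(seconds).
- solve_ik(position, orientation): joint angles nearest the present ones, or None.
- state(): the state.
- grab_frame(name): name is "scene" or "top" or "wrist"; returns (picture, depth): 480x640x3 uint8, red, green, blue; 480x640 float32, m along the optical axis (not along the pixel's ray), 0 where there is no reading.
- camera_params(name): a dict with "K" (3x3 intrinsics, pixels), "R" (3x3) and "t" (3): a world point X has camera coordinates R X + t. Camera axes: x right, y down, z forward; pixel columns grow to the right and rows downward; lengths in m; the calibration is good to about 2 mm. A picture is of the moment at which its call begins: read the wrist's pose just before it. camera_params takes no time and is no camera call; for the wrist camera it gives the pose at the moment of the call.
A pose or a line that the arm cannot do raises MotionError and nothing moves.
- finish_job(): hands the job in, once; it reports no verdict.
The state is a dict: "t": time; "qpos": joint angles; "qd": joint speeds; "tau": joint torques, N m; "position": TCP position; "tool_rot": TCP orientation; "wrist_force": force on the tool from outside, world axes, zero at the start; "ft_torque": the same for the moment, N m; "gripper_width": finger opening in m.
Only numpy, scipy, OpenCV 4.12 (cv2) and the standard library are available. Lean on these libraries where they do the work, as an engineer would, in place of code of your own. Each camera call takes 0.05 s, during which the arm holds its last target.

## Working session

There is one attempt and no reset: what is moved stays moved. The work goes in short steps, each a Python script; the robot and the scene stay as the last script left them, time stands still between calls to the robot, and variables do not carry over. Pictures are saved under pics/ and viewed, and the job is handed in when it is done.

```bash
mkdir -p pics
python3 - <<'E'
from plant import *
import cv2,numpy as np
for n in ["scene","top"]:
    p,d=grab_frame(n); c=camera_params(n)
    cv2.imwrite(f"pics/{n}0.png",p[:,:,::-1]); np.savez(f"{n}0.npz",p=p,d=d,**c)
    print(n,c["K"].round(1).tolist(),(-c["R"].T@c["t"]).round(3),c["R"].round(2).tolist())
s=state();print(s["t"],s["position"],s["tool_rot"],s["gripper_width"])
E
```

```text
scene [[533.2, 0.0, 319.1], [0.0, 533.2, 242.5], [0.0, 0.0, 1.0]] [ 1.217 -0.344  0.72 ] [[0.39, 0.92, 0.0], [0.55, -0.23, -0.8], [-0.74, 0.31, -0.6]]
top [[471.9, 0.0, 320.4], [0.0, 471.9, 238.5], [0.0, 0.0, 1.0]] [ 0.416 -0.02   0.866] [[0.01, -1.0, 0.02], [-1.0, -0.01, -0.08], [0.08, -0.02, -1.0]]
0.1 [ 0.2374205  -0.57793417  0.40400844] [-1.36804594  0.91840492 -0.91636849] 0.08528870939319036
```

View pics/scene0.png

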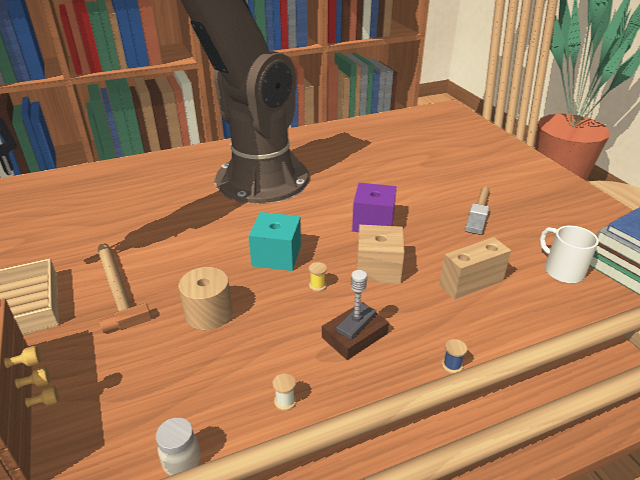

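View pics/top0.png

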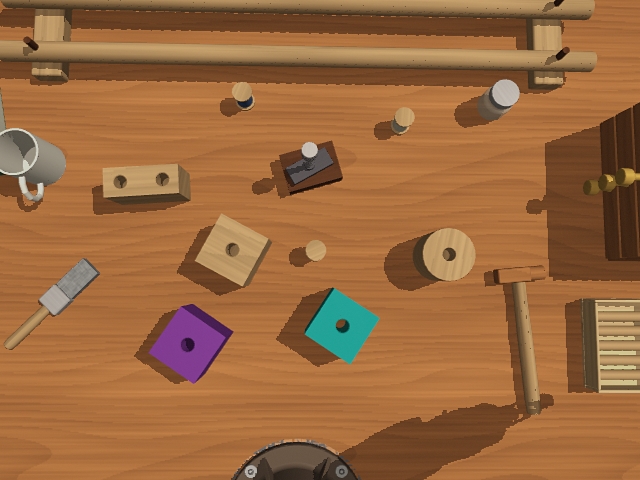

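The top view shows the light square block with its hole near (232,249), the gauge on its rest with the knob near (310,150), and purple and turquoise decoys at (188,344) and (342,325). I'll enlarge these areas.

```bash
cat > h.py <<'E'
import numpy as np,cv2
def load(n):
    z=np.load(n); return z
def pix2plane(c,u,v,h):
    r=c["R"].T@np.linalg.inv(c["K"])@np.array([u,v,1.]); o=-c["R"].T@c["t"]
    return o+r*(h-o[2])/r[2]
def cloud(z):
    d=z["d"];v,u=np.mgrid[:480,:640]
    p=np.stack([u,v,np.ones_like(u)],-1)@np.linalg.inv(z["K"]).T*d[...,None]
    return (p-z["t"])@z["R"]
E
python3 - <<'E'
from h import *
z=load("top0.npz");p=z["p"][:,:,::-1]
a=cv2.resize(p[120:210,260:360],None,fx=6,fy=6,interpolation=cv2.INTER_CUBIC)
cv2.imwrite("pics/a.png",a)
b=cv2.resize(p[205:295,185:285],None,fx=6,fy=6,interpolation=cv2.INTER_CUBIC)
cv2.imwrite("pics/b.png",b)
z2=load("scene0.npz");cv2.imwrite("pics/c.png",cv2.resize(z2["p"][255:365,310:400,::-1],None,fx=5,fy=5,interpolation=cv2.INTER_CUBIC))
W=cloud(z)
def seg(m,name):
    P=W[m];print(name,len(P),P.mean(0).round(4),P.min(0).round(3),P.max(0).round(3))
    r=cv2.minAreaRect(P[:,:2].astype(np.float32));print(r)
v,u=np.mgrid[:480,:640]
m=(u>190)&(u<275)&(v>205)&(v<290)&(abs(W[...,2]-.08)<.006);seg(m,"block")
k=(u>290)&(u<335)&(v>135)&(v<165);print(np.sort(W[k][:,2])[::-1][:200:10].round(3))
zm=W[k][:,2].max()
seg(k&(W[...,2]>zm-.008),"knobtop")
g=(u>270)&(u<350)&(v>135)&(v<200)
print(np.histogram(W[g][:,2],bins=np.arange(-.01,.16,.005)))
seg(g&(abs(W[...,2]-.042)<.005),"bar");seg(g&(abs(W[...,2]-.03)<.005),"rest")
E
```

```text
block 2821 [0.4624 0.1098 0.0801] [0.402 0.05  0.075] [0.523 0.17  0.085]
((0.462543785572052, 0.10996685177087784), (0.09044887125492096, 0.09014063328504562), 62.277584075927734)
[0.866 0.148 0.147 0.147 0.146 0.146 0.146 0.146 0.146 0.145 0.145 0.145
 0.145 0.145 0.145 0.145 0.144 0.144 0.144 0.143]
knobtop 5 [ 0.416  -0.0203  0.866 ] [ 0.416 -0.02   0.866] [ 0.416 -0.02   0.866]
((0.4159640371799469, -0.02030816115438938), (0.0, 0.0), 0.0)
(array([   0, 1265, 1453,   31,   32,   23,   30,  530,  618,   68,  634,
         31,   24,    5,    4,    6,    2,    4,    3,    0,    0,    0,
          0,    0,    0,    5,   11,   12,   15,   18,  104,  104,    0]), array([-0.01 , -0.005,  0.   ,  0.005,  0.01 ,  0.015,  0.02 ,  0.025,
        0.03 ,  0.035,  0.04 ,  0.045,  0.05 ,  0.055,  0.06 ,  0.065,
        0.07 ,  0.075,  0.08 ,  0.085,  0.09 ,  0.095,  0.1  ,  0.105,
        0.11 ,  0.115,  0.12 ,  0.125,  0.13 ,  0.135,  0.14 ,  0.145,
        0.15 ,  0.155]))
bar 704 [ 0.6134 -0.017   0.042 ] [ 0.583 -0.058  0.037] [0.65  0.024 0.047]
((0.6159268617630005, -0.01740364357829094), (0.03490186855196953, 0.08009381592273712), 29.579872131347656)
rest 1148 [ 0.6135 -0.0222  0.0301] [ 0.571 -0.077  0.025] [0.664 0.037 0.035]
((0.6177617311477661, -0.01984979957342148), (0.07057736068964005, 0.10009247809648514), 16.723276138305664)
```

View pics/a.png

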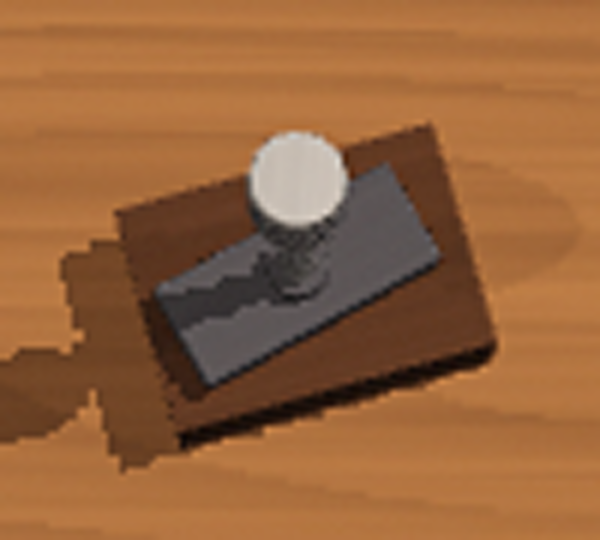

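View pics/b.png

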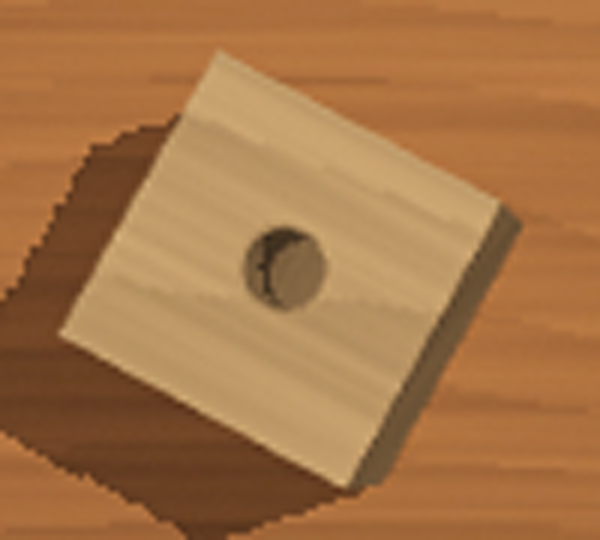

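View pics/c.png

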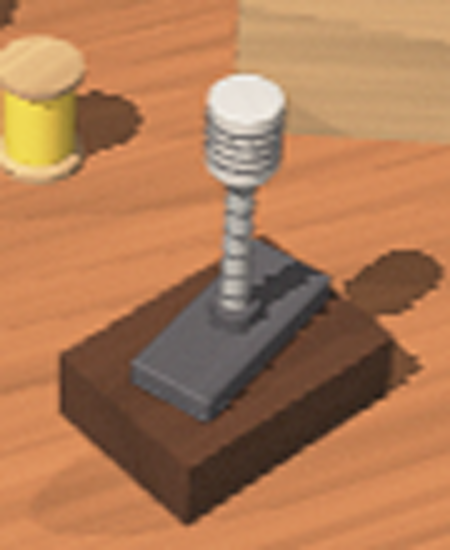

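Run:
```python
from h import *
from plant import *
from scipy.spatial.transform import Rotation as Ro
z=load("top0.npz");s=load("scene0.npz");W=cloud(z);S=cloud(s)
print("hole",pix2plane(z,232.25,249.25,.08), "knob",pix2plane(z,309.25,149.4,.145))
# scene: knob top (246,95)/5
print("knob scene",pix2plane(s,310+246.5/5-.5,255+95.5/5-.5,.145))
v,u=np.mgrid[:480,:640]
for n,w,m in [("blk top",W,(u>190)&(u<275)&(v>205)&(v<290)),("blk sc",S,(u>345)&(u<415)&(v>215)&(v<260))]:
    m=m&(abs(w[...,2]-.08)<.005); r=cv2.minAreaRect(w[m][:,:2].astype(np.float32)); b=cv2.boxPoints(r); e=b[1]-b[0]
    print(n,r,np.degrees(np.arctan2(e[1],e[0])))
f=W[245:255,228:238,2];print(f.round(3)[::1,::1])
g=(u>270)&(u<350)&(v>135)&(v<200)&(abs(W[...,2]-.042)<.003)
b=cv2.boxPoints(cv2.minAreaRect(W[g][:,:2].astype(np.float32)));print("bar",b.round(3).tolist())
g=(S[...,2]>.138)&(S[...,2]<.15)&(u>345)&(u<372)&(v>265)&(v<300);print("knob S",S[g].mean(0),g.sum())
g=(W[...,2]>.142)&(W[...,2]<.15)&(u>295)&(u<325)&(v>138)&(v<162);print("knob W",W[g].mean(0),g.sum())
print(Ro.from_rotvec(state()["tool_rot"]).as_matrix().round(3))
```

```text
hole [0.4627325  0.10876284 0.08      ] knob [ 0.61575899 -0.0176035   0.145     ]
knob scene [ 0.61271681 -0.01895809  0.145     ]
blk top ((0.462543785572052, 0.10996685177087784), (0.09044887125492096, 0.09014063328504562), 62.277584075927734) -27.72241
blk sc ((0.46005865931510925, 0.10896393656730652), (0.0899231806397438, 0.09531097114086151), 62.258033752441406) -27.741968
[[0.07  0.064 0.059 0.049 0.042 0.037 0.035 0.034 0.036 0.08 ]
 [0.063 0.055 0.047 0.042 0.035 0.034 0.038 0.037 0.037 0.035]
 [0.059 0.048 0.042 0.037 0.036 0.035 0.034 0.036 0.031 0.035]
 [0.057 0.047 0.038 0.034 0.037 0.034 0.035 0.035 0.036 0.036]
 [0.05  0.043 0.035 0.037 0.036 0.035 0.037 0.035 0.035 0.038]
 [0.049 0.037 0.039 0.033 0.037 0.038 0.037 0.035 0.037 0.033]
 [0.051 0.039 0.036 0.037 0.034 0.035 0.038 0.037 0.036 0.035]
 [0.051 0.041 0.034 0.035 0.033 0.035 0.038 0.034 0.037 0.034]
 [0.054 0.046 0.037 0.036 0.036 0.034 0.034 0.037 0.039 0.079]
 [0.067 0.053 0.041 0.034 0.033 0.036 0.035 0.033 0.035 0.082]]
bar [[0.5809999704360962, 0.008999999612569809], [0.6200000047683716, -0.061000000685453415], [0.6510000228881836, -0.04399999976158142], [0.6119999885559082, 0.026000000536441803]]
knob S [ 0.61484548 -0.01959586  0.14287841] 151
knob W [ 0.61530885 -0.01748477  0.14522561] 200
[[ 0.38  -0.001  0.925]
 [-0.925  0.001  0.38 ]
 [-0.001 -1.    -0.   ]]
```

```bash
cat >> h.py <<'E'
from scipy.spatial.transform import Rotation as Ro
def rot(deg):
    a=np.radians(deg);x=np.array([np.cos(a),np.sin(a),0]);y=np.array([0,0,-1.])
    return Ro.from_matrix(np.c_[x,y,np.cross(x,y)]).as_rotvec()
E
python3 - <<'E'
from h import *
from plant import *
for a in (-61,29,119,-151):
    for p,b in (((.615,-.0183,.36),a),((.615,-.0183,.285),a),((.462,.109,.42),a+33),((.462,.109,.305),a+33)):
        q=solve_ik(p,rot(b));print(a,None if q is None else np.round(q,2))
q=state();print(q["qpos"])
E
```

```text
-61 [ 0.23  0.5  -0.41  1.63  0.22  1.07 -1.32]
-61 [ 0.17  0.56 -0.33  1.71  0.22  0.91 -1.32]
-61 [ 0.31  0.27 -0.79  1.86  0.22  1.1  -1.05]
-61 [ 0.23  0.41 -0.74  2.01  0.37  0.85 -1.2 ]
29 [ 0.41  0.56 -0.7   1.61  0.39  1.12  0.11]
29 [ 0.39  0.64 -0.69  1.69  0.47  0.99  0.05]
29 [ 0.4   0.31 -0.92  1.85  0.27  1.12  0.46]
29 [ 0.34  0.46 -0.9   2.    0.47  0.9   0.28]
119 [ 0.6   0.69 -1.07  1.6   0.63  1.24  1.49]
119 [ 0.59  0.79 -1.07  1.67  0.75  1.15  1.39]
119 [ 0.49  0.35 -1.06  1.84  0.34  1.14  1.97]
119 [ 0.44  0.53 -1.06  1.99  0.57  0.95  1.74]
-151 [-0.06  0.46 -0.    1.65  0.    1.03 -2.69]
-151 [-0.1   0.54  0.06  1.73 -0.04  0.87 -2.66]
-151 [ 0.15  0.23 -0.59  1.87  0.15  1.08 -2.56]
-151 [ 0.    0.35 -0.44  2.02  0.2   0.81 -2.61]
[ 1.07837721  0.43516413  0.0249542   1.57397738 -0.0116052   1.13401087
 -0.07510195]
```

Run:
```python
from h import *
from plant import *
move_pose((.615,-.0183,.38),rot(-61))
c=camera_params("wrist");p,d=grab_frame("wrist");np.savez("w1.npz",p=p,d=d,**c)
cv2.imwrite("pics/w1.png",p[:,:,::-1]);s=state();print(s["t"],s["position"],s["wrist_force"])
```

```text
2.55 [ 0.61502919 -0.01955933  0.37997095] [ 0.36009816 -0.15470663 -0.53580075]
```

View pics/w1.png

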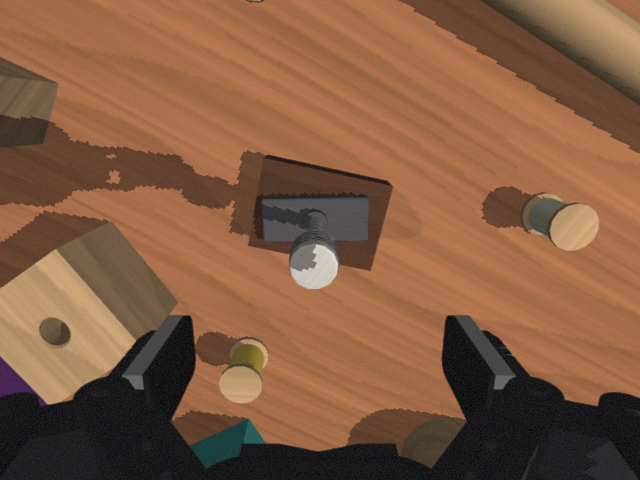

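The wrist view shows the knob top at about (315,267), centred between the jaws, and the square block's hole at about (55,332).

Run:
```python
from h import *
z=load("w1.npz");p=z["p"][:,:,::-1]
print(pix2plane(z,315,267,.145),pix2plane(z,55,332,.08))
W=cloud(z);v,u=np.mgrid[:480,:640]
g=(abs(W[...,2]-.145)<.004)&(u>280)&(u<350)&(v>235)&(v<300);P=W[g];print(g.sum(),P.mean(0),cv2.minEnclosingCircle(P[:,:2].astype(np.float32)))
a=cv2.resize(p[180:300,250:400],None,fx=5,fy=5,interpolation=cv2.INTER_CUBIC);cv2.imwrite("pics/w1c.png",a)
```

```text
[ 0.61303405 -0.01988101  0.145     ] [0.46045436 0.10647189 0.08      ]
1815 [ 0.61303115 -0.01895885  0.1435619 ] ((0.6124909520149231, -0.0193423293530941), 0.013082134537398815)
```

View pics/w1c.png

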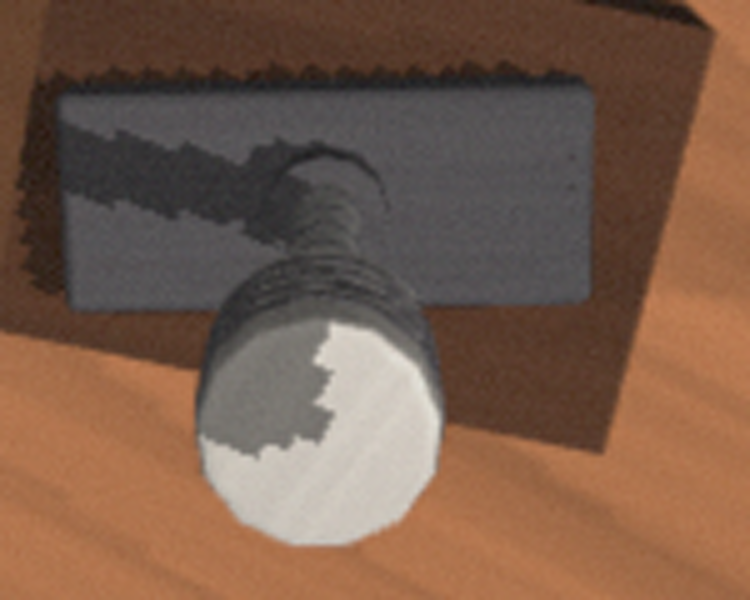

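Run:
```python
from h import *
from plant import *
print(state()["position"])
move_straight((.614,-.019,.287),rot(-61),v=.12)
s=state();print(s["t"],s["position"],s["wrist_force"])
clamp();s=state();print(s["t"],s["position"],s["gripper_width"],s["wrist_force"])
move_straight((.614,-.019,.33),rot(-61),v=.08)
s=state();print(s["t"],s["position"],s["gripper_width"],s["wrist_force"])
for n in ("scene","wrist"):
    c=camera_params(n);p,d=grab_frame(n);np.savez(n+"2.npz",p=p,d=d,**c);cv2.imwrite(f"pics/{n}2.png",p[:,:,::-1])
```

```text
[ 0.61502919 -0.01955933  0.37997095]
3.475 [ 0.61435308 -0.01890547  0.28772913] [-0.26557822  0.47241772  0.62509579]
4.0583 [ 0.61401014 -0.01876449  0.28724733] 0.024484077846303815 [-0.94620987  1.46414872  2.68090871]
4.75 [ 0.61386788 -0.01907478  0.32999219] 0.024540640200153042 [ 0.50505334 -0.10195839 -2.44121478]
```

View pics/scene2.png

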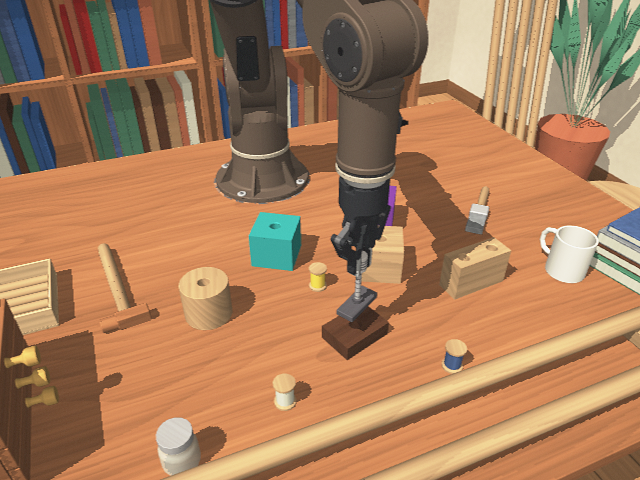

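View pics/wrist2.png

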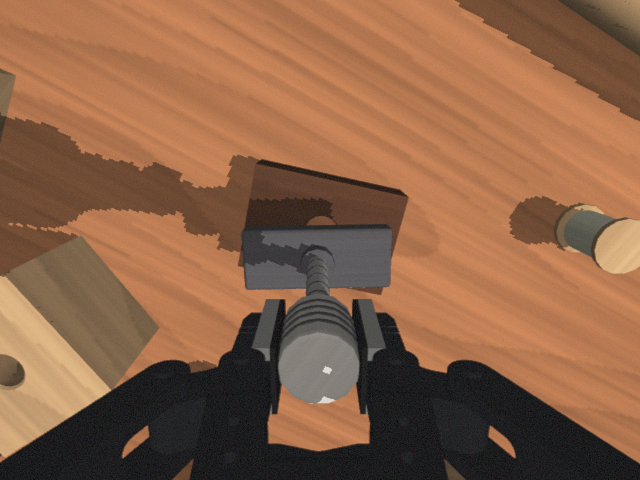

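The gauge is in the jaws with its bar hanging level, and the force reading matches its weight. Next I'll lift it and carry it over the hole.

Run:
```python
from h import *
from plant import *
move_straight((.614,-.019,.40),rot(-61),v=.15)
move_straight((.4615,.1085,.395),rot(-28),v=.13)
wait(.3)
s=state();print(s["t"],s["position"],s["gripper_width"],s["wrist_force"],s["ft_torque"])
for n in ("scene","wrist","top"):
    c=camera_params(n);p,d=grab_frame(n);np.savez(n+"3.npz",p=p,d=d,**c);cv2.imwrite(f"pics/{n}3.png",p[:,:,::-1])
z=load("scene3.npz");cv2.imwrite("pics/s3c.png",cv2.resize(z["p"][170:300,330:450,::-1],None,fx=4.5,fy=4.5,interpolation=cv2.INTER_CUBIC))
```

```text
7.45 [0.46163572 0.10836306 0.39495993] 0.024279431499654572 [ 0.79946578 -0.29800697 -2.74884179] [-0.00428818 -0.04045464 -0.05164419]
```

View pics/s3c.png

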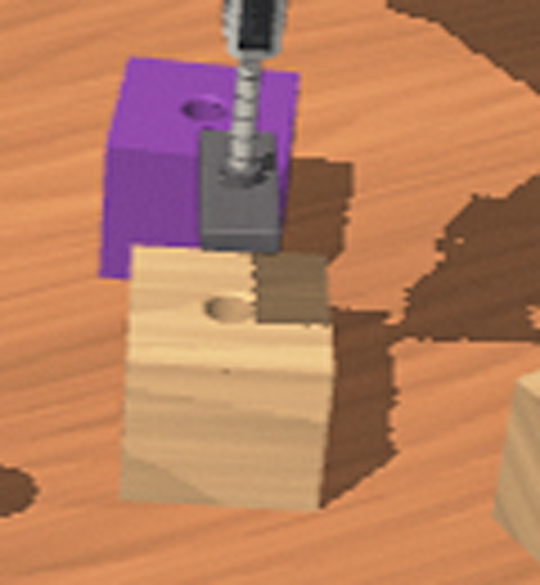

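View pics/wrist3.png

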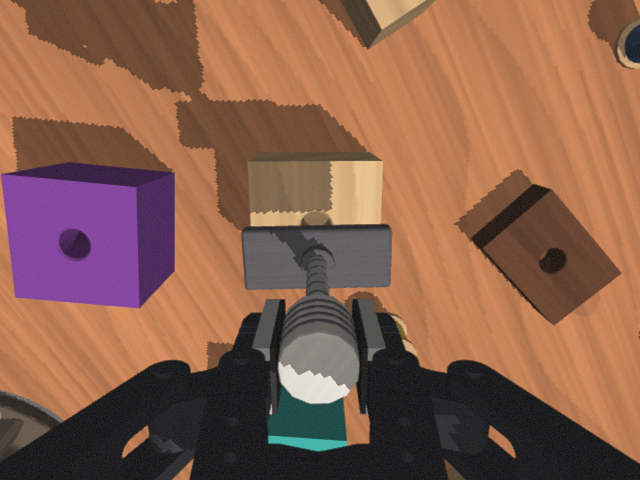

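Run:
```python
from h import *
v,u=np.mgrid[:480,:640]
for n,roi,rb in (("wrist3",(238,395,222,292),(240,390,150,222)),("scene3",(370,395,195,230),(355,410,223,255)),("top3",(0,640,0,480),(0,0,0,0))):
    z=load(n+".npz");W=cloud(z)
    g=(u>roi[0])&(u<roi[1])&(v>roi[2])&(v<roi[3])&(W[...,2]>.13)&(W[...,2]<.17)
    if n!="top3":
        print(n,np.histogram(W[g][:,2],bins=np.arange(.13,.171,.005))[0])
        h=np.median(W[g][:,2]);g&=abs(W[...,2]-h)<.004
        P=W[g];print(h,P.mean(0),cv2.minAreaRect(P[:,:2].astype(np.float32)))
        b=np.argmax(1) if 0 else None
        A=np.c_[P[:,:2]-P[:,:2].mean(0),np.ones(len(P))];print("tilt",np.linalg.lstsq(A,P[:,2],rcond=None)[0].round(4))
    if n=="wrist3": print("hole edge px", pix2plane(z,316,219,.08))
    if n=="scene3": print("hole", pix2plane(z,330+229.5/4.5-.5,170+309.5/4.5-.5,.08))
```

```text
wrist3 [   0   82  325 7498  363  468   80   54]
0.1487520122391593 [0.46075529 0.10900848 0.14867893] ((0.4600212574005127, 0.10747673362493515), (0.03432232141494751, 0.08030395209789276), 63.356117248535156)
tilt [-0.0133 -0.0051  0.1487]
hole edge px [0.46202729 0.11313852 0.08      ]
scene3 [  0  23  44 300  44  29  11  10]
0.14841410913918573 [0.46746474 0.10442365 0.14841339] ((0.4610726833343506, 0.10850507766008377), (0.03292976692318916, 0.08288071304559708), 62.572547912597656)
tilt [-0.0132  0.0064  0.1484]
hole [0.46159466 0.1072118  0.08      ]
```

Run:
```python
from h import *
from plant import *
R=rot(-28)
move_straight((.4615,.1083,.346),R,v=.08)
s=state();b=s["wrist_force"];print(s["t"],s["position"],b)
z=.346;log=[];prev=None
while z>.298:
    z-=.0015
    move_straight((.4615,.1083,z),R,v=.03)
    s=state();f=s["wrist_force"]-b;log.append((round(z,4),round(s["position"][2],4),f.round(1).tolist()))
    if f[2]>12 or np.hypot(f[0],f[1])>12: break
for l in log:print(*l)
print(s["t"])
c=camera_params("scene");p,d=grab_frame("scene");cv2.imwrite("pics/s4.png",cv2.resize(p[130:300,300:450,::-1],None,fx=3.5,fy=3.5,interpolation=cv2.INTER_CUBIC))
```

```text
8.3667 [0.46164843 0.10846692 0.3462664 ] [ 0.60337889 -0.22638957 -3.08070783]
0.3445 0.3448 [-0.1, 0.8, 0.2]
0.343 0.343 [-1.2, 0.4, 0.1]
0.3415 0.3414 [-1.0, -0.3, 1.8]
0.34 0.3399 [-1.1, 0.7, 0.5]
0.3385 0.3384 [-0.3, -0.4, 1.6]
0.337 0.337 [0.1, 1.0, 1.3]
0.3355 0.3356 [-1.0, -0.0, 3.6]
0.334 0.334 [-1.4, 1.2, 3.6]
0.3325 0.3324 [-0.7, 1.7, 2.8]
0.331 0.3308 [-1.1, 0.5, 2.9]
0.3295 0.3294 [-1.3, 1.4, 2.0]
0.328 0.3278 [-0.6, 1.4, 3.0]
0.3265 0.3264 [-1.4, 0.2, 3.8]
0.325 0.3249 [-0.6, 1.4, 3.7]
0.3235 0.3234 [-1.0, 1.1, 3.3]
0.322 0.3219 [-1.0, 2.3, 2.3]
0.3205 0.3204 [-1.0, 1.8, 3.4]
0.319 0.3189 [-1.3, 1.4, 2.9]
0.3175 0.3173 [-0.9, 0.7, 2.7]
0.316 0.3159 [-2.1, 2.1, 3.1]
0.3145 0.3144 [-1.3, 1.3, 2.9]
0.313 0.3129 [-0.8, 1.3, 2.5]
0.3115 0.3114 [-1.3, 0.7, 2.7]
0.31 0.3098 [-1.4, 1.0, 3.2]
0.3085 0.3084 [-1.7, 1.6, 3.4]
0.307 0.3071 [-1.8, 0.7, 7.1]
0.3055 0.3067 [-4.4, 0.9, 20.8]
15.1167
```

View pics/s4.png

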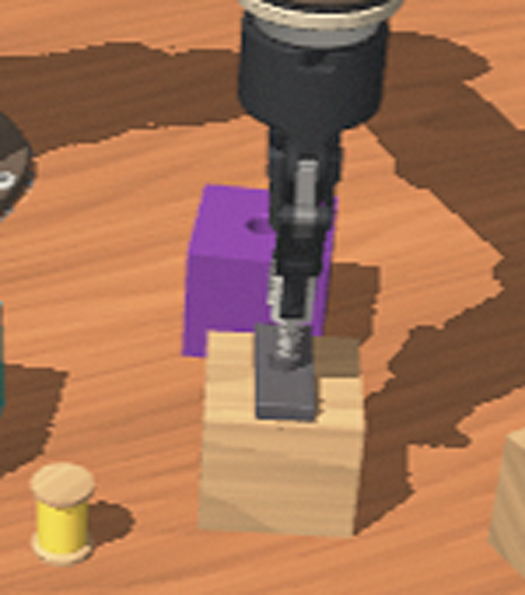

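The rod bottomed at 30 mm of travel plus 15 mm initial stand-out, or about 45 mm. That agrees with the 44.5 mm camera depth. I'll ease off the force and let go.

Run:
```python
from h import *
from plant import *
R=rot(-28)
s=state();p=s["position"];print(p)
move_straight((p[0],p[1],.3065),R,v=.03)
s=state();print(s["position"],s["wrist_force"])
gripper_open();s=state();print(s["t"],s["position"],s["wrist_force"],s["gripper_width"])
move_straight((p[0],p[1],.40),R,v=.10)
s=state();print(s["t"],s["position"],s["wrist_force"])
c=camera_params("wrist");q,d=grab_frame("wrist");np.savez("wrist5.npz",p=q,d=d,**c);cv2.imwrite("pics/w5.png",q[:,:,::-1])
c=camera_params("scene");q,d=grab_frame("scene");np.savez("scene5.npz",p=q,d=d,**c);cv2.imwrite("pics/s5.png",cv2.resize(q[150:290,320:450,::-1],None,fx=4,fy=4,interpolation=cv2.INTER_CUBIC))
v,u=np.mgrid[:480,:640]
for n in ("wrist5","scene5"):
    W=cloud(load(n+".npz"))
    g=(abs(W[...,0]-.4615)<.03)&(abs(W[...,1]-.1083)<.03)&(W[...,2]>.06)&(W[...,2]<.2)
    print(n,np.histogram(W[g][:,2],bins=np.arange(.07,.2,.003))[0])
    k=g&(W[...,2]>.158)&(W[...,2]<.172);P=W[k]
    if len(P):print("knob",np.percentile(P[:,2],[50,90]),P.mean(0))
    B=W[(abs(W[...,0]-.4615)<.05)&(abs(W[...,1]-.1083)<.05)&(abs(W[...,2]-.092)<.004)]
    print("bar",B.mean(0),cv2.minAreaRect(B[:,:2].astype(np.float32)),np.linalg.lstsq(np.c_[B[:,:2]-B[:,:2].mean(0),np.ones(len(B))],B[:,2],rcond=None)[0].round(4))
```

```text
[0.46198871 0.10878345 0.3067528 ]
[0.46214472 0.10879313 0.30698406] [-2.34626505  0.20995094  9.60716723]
16.0333 [0.46198933 0.10875784 0.3064523 ] [-0.24155131  0.07181104  0.4164575 ] 0.08540539155492807
17.1167 [0.4617905  0.1086439  0.39941033] [-0.25155048  0.00091436  0.30379172]
wrist5 [   0    0  898  559   57   45 1070 2406   24   70    6    0    0    0
    0    0    0    0    0    0    0    8    7   54   16   65   32   46
   88   67  438 1475    1    0    0    0    0    0    0    0    0    0
    0]
knob [0.16358393 0.16452283] [0.46411948 0.11494612 0.16346516]
bar [0.46319626 0.11311808 0.09140662] ((0.46201810240745544, 0.11096213757991791), (0.033800847828388214, 0.08014708012342453), 62.244667053222656) [-0.0283 -0.0525  0.0914]
scene5 [  0   2 119  80  10   9  85 145  23  19  14   7   5   8   5  10   4   7
   6   3   1   9  12  20  17  16  20  18  14  19  41  50   0   0   0   0
   0   0   0   0   0   0   0]
knob [0.16290051 0.16453257] [0.4666124  0.11314021 0.1625436 ]
bar [0.46859251 0.10757475 0.09147062] ((0.4615623354911804, 0.11165472865104675), (0.03317851573228836, 0.08375748246908188), 61.28264236450195) [-0.0291 -0.0599  0.0915]
```

View pics/w5.png

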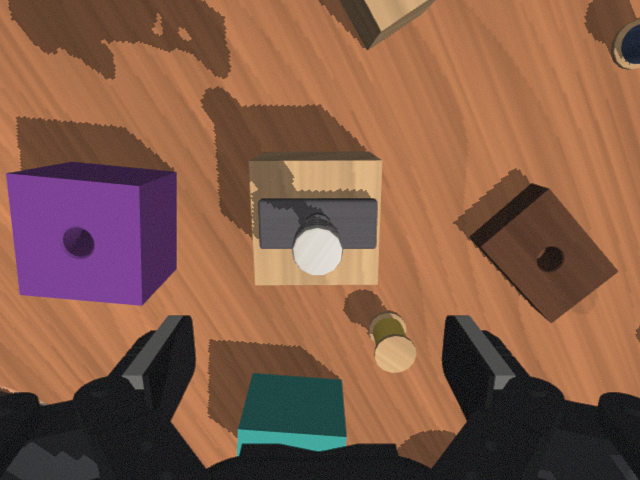

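View pics/s5.png

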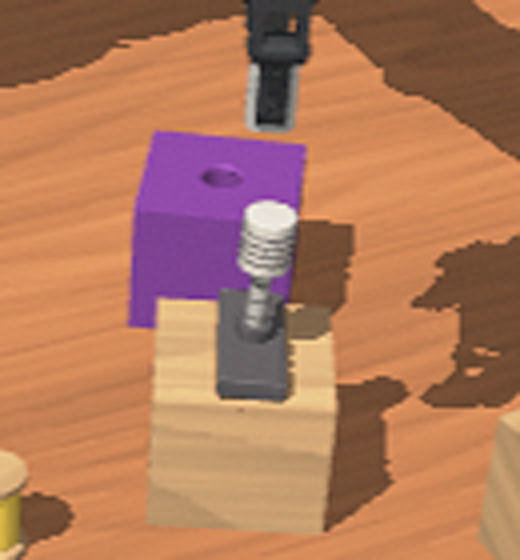

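After release, the bar and knob lean about 3.4° about the bar's long axis: both cameras give the same slope, and the knob is 4 mm off the bar centre. The foot is resting on its (+x,+y) edge, so it isn't flat. The rod is on the floor, so I'll press the bar itself down with closed fingertips near its end, with the tool tilted away from the knob.

```bash
cat >> h.py <<'E'
def rot_tilt(deg,th,sgn):
    a=np.radians(deg);o=sgn*np.array([np.cos(a),np.sin(a),0]);t=np.radians(th)
    y=-(np.cos(t)*np.array([0,0,1.])+np.sin(t)*o)
    z0=np.cross(np.array([np.cos(a),np.sin(a),0]),[0,0,-1.]);x=np.cross(y,z0)
    return Ro.from_matrix(np.c_[x,y,z0]).as_rotvec(),y,o
E
python3 - <<'E'
from h import *
from plant import *
for sgn in (1,-1):
    for th in (25,30,35):
        r,y,o=rot_tilt(-28,th,sgn)
        tip=np.array([.462,.111,.10])+.022*o
        for k in (.07,.02,0):
            q=solve_ik(tip-(.173+k)*y,r);print(sgn,th,k,None if q is None else np.round(q,2))
E
```

```text
1 25 0.07 [ 0.27  0.63 -0.58  1.6   0.03  1.32 -0.78]
1 25 0.02 [ 0.26  0.66 -0.59  1.69  0.05  1.2  -0.8 ]
1 25 0 [ 0.26  0.68 -0.59  1.72  0.06  1.16 -0.81]
1 30 0.07 [ 0.27  0.69 -0.56  1.54  0.    1.4  -0.74]
1 30 0.02 [ 0.27  0.71 -0.58  1.63  0.02  1.28 -0.76]
1 30 0 [ 0.27  0.73 -0.58  1.67  0.02  1.24 -0.77]
1 35 0.07 [ 0.27  0.75 -0.54  1.47 -0.03  1.48 -0.72]
1 35 0.02 [ 0.27  0.77 -0.56  1.57 -0.02  1.36 -0.73]
1 35 0 [ 0.27  0.77 -0.57  1.61 -0.01  1.31 -0.73]
-1 25 0.07 [-0.19  0.19 -0.66  2.28  0.82  0.78 -1.95]
-1 25 0.02 [-0.35  0.27 -0.45  2.33  0.96  0.67 -2.07]
-1 25 0 [-0.42  0.31 -0.35  2.34  1.02  0.61 -2.12]
-1 30 0.07 [-0.24  0.22 -0.73  2.33  0.97  0.84 -2.18]
-1 30 0.02 [-0.4   0.3  -0.49  2.37  1.12  0.74 -2.29]
-1 30 0 [-0.46  0.33 -0.39  2.38  1.18  0.69 -2.35]
-1 35 0.07 [-0.26  0.28 -0.83  2.36  1.09  0.96 -2.39]
-1 35 0.02 [-0.41  0.34 -0.58  2.4   1.24  0.85 -2.5 ]
-1 35 0 [-0.48  0.37 -0.47  2.42  1.31  0.8  -2.55]
```

Run:
```python
from h import *
from plant import *
p=state()["position"]
clamp()
r,y,o=rot_tilt(-28,35,1)
tip=np.array([.460,.1075,.120])+.022*o
move_pose(tip-.243*y,r)
s=state();print(s["t"],s["position"])
move_straight(tip-.173*y,r,v=.1)
s=state();print(s["t"],s["position"],s["wrist_force"],s["gripper_width"])
c=camera_params("wrist");q,d=grab_frame("wrist");cv2.imwrite("pics/w6.png",q[:,:,::-1])
q,d=grab_frame("scene");cv2.imwrite("pics/s6.png",cv2.resize(q[130:290,320:470,::-1],None,fx=3.7,fy=3.7,interpolation=cv2.INTER_CUBIC))
```

```text
18.65 [0.60270741 0.03167039 0.31802307]
19.5 [0.56737161 0.05065531 0.26251198] [ 0.22811681 -0.05793015  0.49929131] 7.401089808864735e-05
```

View pics/w6.png

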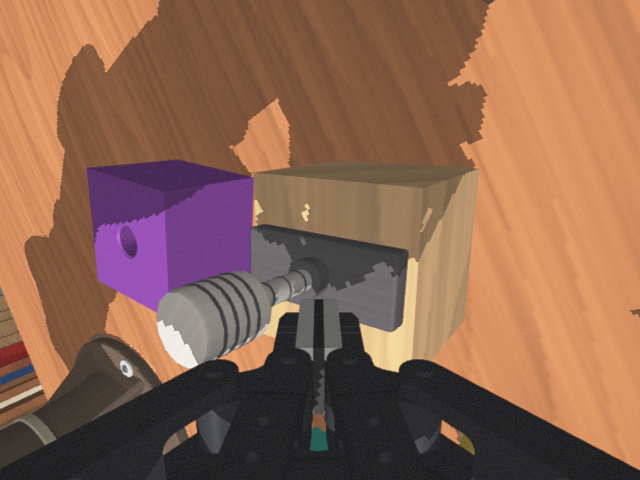

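View pics/s6.png

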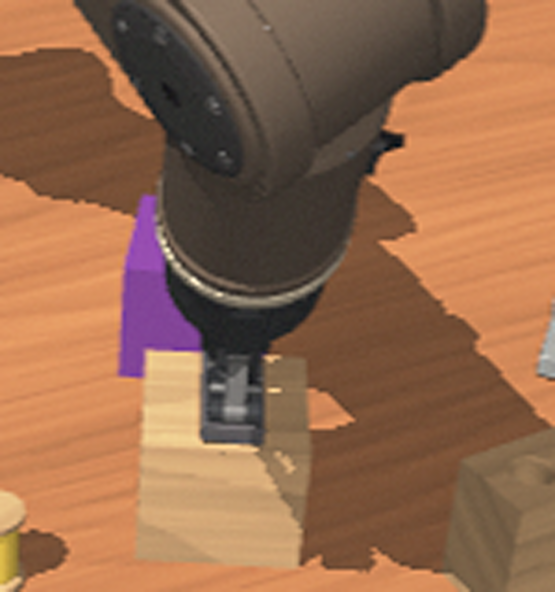

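The closed fingertips are over the bar's near half and clear of the knob, which is to the left at about (215,320). I'll press down under force control.

Run:
```python
from h import *
from plant import *
r,y,o=rot_tilt(-28,35,1)
tip=np.array([.460,.1075,.110])+.022*o
move_straight(tip-.173*y,r,v=.06)
b=state()["wrist_force"];z=.110;log=[]
while z>.080:
    z-=.001; t=tip.copy();t[2]=z
    move_straight(t-.173*y,r,v=.03)
    s=state();f=s["wrist_force"]-b;log.append((round(z,4),f.round(1).tolist()))
    if f[2]>11 or np.hypot(f[0],f[1])>10: break
for l in log:print(*l)
print(s["t"])
t[2]=.112
move_straight(t-.173*y,r,v=.06)
move_straight(t-.24*y,r,v=.12)
c=camera_params("wrist");q,d=grab_frame("wrist");np.savez("wrist7.npz",p=q,d=d,**c);cv2.imwrite("pics/w7.png",q[:,:,::-1])
c=camera_params("scene");q,d=grab_frame("scene");np.savez("scene7.npz",p=q,d=d,**c);cv2.imwrite("pics/s7.png",cv2.resize(q[130:290,320:470,::-1],None,fx=3.7,fy=3.7,interpolation=cv2.INTER_CUBIC))
print(state()["t"],state()["wrist_force"])
for n in ("wrist7","scene7"):
    W=cloud(load(n+".npz"))
    B=W[(abs(W[...,0]-.4615)<.05)&(abs(W[...,1]-.1083)<.05)&(abs(W[...,2]-.092)<.004)]
    print("bar",len(B),B.mean(0),cv2.minAreaRect(B[:,:2].astype(np.float32)),np.linalg.lstsq(np.c_[B[:,:2]-B[:,:2].mean(0),np.ones(len(B))],B[:,2],rcond=None)[0].round(4))
    P=W[(abs(W[...,0]-.4615)<.03)&(abs(W[...,1]-.1083)<.03)&(W[...,2]>.162)&(W[...,2]<.170)]
    if len(P):print("knob",len(P),P.mean(0))
```

```text
0.109 [0.9, 0.0, -0.3]
0.108 [0.3, 0.4, -0.2]
0.107 [0.8, -0.8, 0.3]
0.106 [0.6, 1.0, -0.1]
0.105 [0.7, 0.0, 0.1]
0.104 [1.6, -0.7, -0.7]
0.103 [1.1, -0.5, 1.0]
0.102 [1.4, 0.3, 0.4]
0.101 [0.0, 0.1, 0.0]
0.1 [1.6, 0.6, 0.3]
0.099 [2.1, -0.8, 0.9]
0.098 [0.8, -0.5, 0.1]
0.097 [1.5, -0.7, 3.0]
0.096 [0.4, -3.1, 6.4]
0.095 [0.8, -4.3, 9.5]
0.094 [1.1, -6.5, 16.4]
23.9167
25.175 [ 0.13210658 -0.20261145 -0.49566637]
bar 5128 [0.4704501  0.10746713 0.09081657] ((0.46146053075790405, 0.10932247340679169), (0.03414894640445709, 0.08095021545886993), 63.28420639038086) [-0.0058 -0.0028  0.0908]
knob 1639 [0.46295637 0.10888967 0.16376424]
bar 234 [0.47539932 0.10047356 0.09054131] ((0.46351876854896545, 0.10960462689399719), (0.03376845642924309, 0.07830914109945297), 62.89142608642578) [ 0.0024 -0.0054  0.0905]
```

View pics/w7.png

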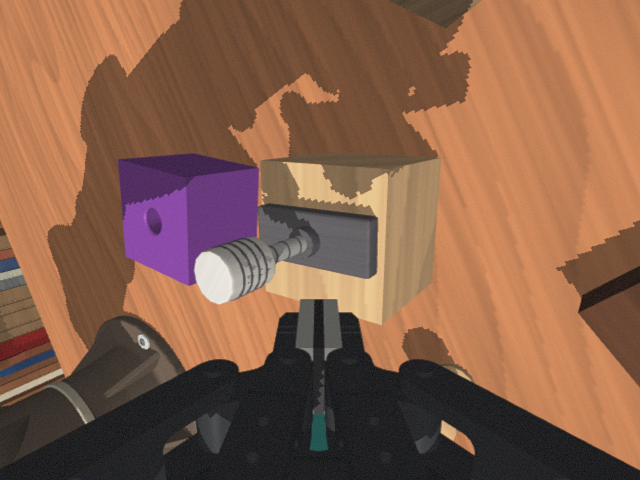

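View pics/s7.png

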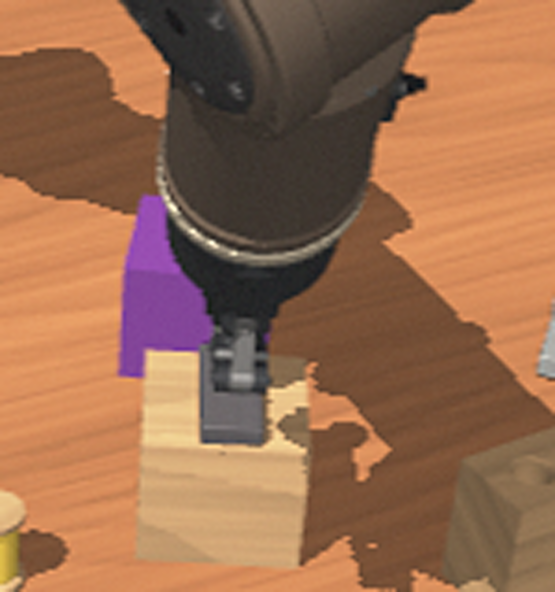

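The bar is now flat, with a slope of 0.006 or less, which is within noise. The knob top is 73 mm above the bar top, and a rod bottomed in a 44.6 mm hole should give 73.4 mm. The gripper is well clear, so I'm handing in.

```bash
python3 -c "
from plant import *
print(state()['t']);print(finish_job())"
```

```text
25.175
the job is handed in; nothing more can be done
None
```

The depth gauge is standing in the square block's hole, foot flat and rod on the bottom. I handed the job in at 25.2 s, with the gripper clear of it. The rod went about 45 mm below the foot bar.

- **Lift and placing:** I took the gauge off its rest by the knob, aligned the bar with the block and lowered it until the foot touched the block. I then pushed the rod down until the force rose sharply to about 21 N.
- **Problem and repair:** After I let go, the cameras showed the gauge leaning about 3.4°, with one edge of the foot lifted. I pressed the bar down near its end with the closed fingertips, reaching 16 N, and backed away.
- **Last checks:**
  - **Foot:** the bar's slope is now 0.006 or less in both cameras.
  - **Rod:** the knob top is 73.0 mm above the bar top, against 73.4 mm expected for a bottomed rod. That expected value comes from the camera-measured depth of 44.6 mm.
  - **Not done:** I did not press the knob again after flattening the bar, so "rod on the bottom" rests on these figures.

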